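Centre the calibration target on the inspection stage

ROBOT

A 6-joint arm with a two-finger parallel gripper is mounted at the origin on the work surface. World frame = base frame: x ahead of the robot, y to its left, z up, the work surface at z = 0. Lengths are in mm, angles in rad, forces in N, time in s.
With the tool pointing down it reaches from about 275 to 1000 mm from the base axis. Payload 8.4 kg.
Tool frame: the origin (TCP) lies on the mounting face of the last link; the fingertips stand 173 mm ahead of it and the grasp point (between the pads) lies 155 mm ahead of it; z points along the fingers, y is the direction in which the jaws open and shut (so a half turn about z gives the same grasp; the last joint's range is limited). The gripper opens to 85 mm and grips with 20 to 120 N. Pads are 22 mm wide; open, the fingers measure 114 mm over their backs; the gripper's body (76 mm by 85 mm) begins 54 mm behind the grasp point. The pads swing forward as they close: fully open they stand 13 mm farther back than shut.
Start: joints at [-1.276, 0.353, 1.633, -0, 1.155, -0.002], TCP at [182.787, -597.677, 404.681] pointing down, gripper open.
Joint ranges: [-2.63, 2.63], [-0.92, 2.1], [0.06, 2.66], [-1.3, 4.44], [0, 2.69], [-3.02, 3.02]. Speed limits (rad/s): [2.22, 2.22, 2.79, 3.14, 3.14, 3.14].

INTERFACE

Orientations are given as [roll, pitch, yaw] about the fixed x, y, z axes, in that order (R = Rz(yaw) Ry(pitch) Rx(roll)).
In Python, from rig import r, grab_frame, spotter gives the robot as it stands.
- The arm moves only by the tool apply_moves, never from a script. Its argument "motion" is text: rows parted by semicolons, each of 5 numbers parted by spaces: the opening, from -1 (shut) to 1 (fully open), then the shift along the tool's x, y, z as a fraction of full scale, then the turn about the tool's z as a fraction of full scale. In form: hand x y z twist; .... A call has 1 to 20 rows; each row is the pose to reach, as a shift and turn from the pose commanded when the call began, along the tool's axes at that moment, turning the shorter way round; what a row does not reach only later rows make up. Full scale, the value 1, is 1 m for a shift and pi rad for a turn. A row lasts 1/12 s, in which the tool goes at most 41.7 mm and 7.16 degrees, less where a joint would pass 70% of its speed; a pose out of reach is approached as far as the arm can. A call with a number of a shift or a turn outside -1 to 1 is refused whole. A call with a gripper value outside its range is refused whole. The fingers move at their own pace and stop on an object; "squeeze" is the grip in N (left out, the last holds). Time passes only in rows, so rows that repeat a pose let the fingers close. It gives the time, the measured TCP pose, the force and the opening at its end, in the units of the state.
- r.sense(): the state, without advancing time (a new reading comes with each control period).
- grab_frame(name): name is "side" or "top" or "wrist"; returns a dict with "img" (420x560x3 uint8, red, green, blue), "fx", "fy", "cx", "cy" (pixels), "dist_coeffs" ([k1, k2, p1, p2, k3] as OpenCV has them; the pictures are not rectified), "R" (3x3) and "t" (3): a world point X has camera coordinates R X + t. Camera axes: x right, y down, z forward; pixel columns grow to the right and rows downward; lengths in mm; the calibration is good to about 2 mm. A picture is of the moment at which its call begins. There is no depth.
- r.sign_off(): hands the job in, once; it reports no verdict.
Trained networks look in the newest picture that a camera, given by its name, has taken for a name from the list of things; names that differ only in an ending like _2 or _b are one class to them, and where a whole thing is asked for, a point or a joint stands for the part that bears it (a point fixed in the world has none). Each returns a list of dicts, best first, with "conf" (0 to 1); they miss things now and then, are a little off and sometimes report something else, mostly with a low value. They report only what shows in the picture. A call takes as long as a camera call. They do not tell look-alikes from the thing itself.
- spotter.boxes_of(query, camera): "point" ([x, y, z] in mm, in world coordinates, good to about 4 mm: the middle of the surface that is visible of it).
- spotter.place_of(query, camera): "point" ([x, y, z] in mm, in world coordinates, good to about 4 mm: a listed point, or the origin of a listed thing).
The state is a dict: "clock": time; "qpos": joint angles; "qvel": joint speeds; "joint_efforts": joint torques, N m; "eef_pos": TCP position; "tcp_rot": TCP orientation; "contact_force": force on the tool from outside, world axes, zero at the start; "wrist_torque": the same for the moment, N m; "opening": opening from 0.0 (shut) to 1.0 (fully open).
Only numpy, scipy, OpenCV 4.12 (cv2) and the standard library are available. Lean on these libraries where they do the work, as an engineer would, in place of code of your own. Each camera call takes 0.05 s, during which the arm holds its last target.

TASK

The orange calibration target hangs over the edges of the small aluminium inspection stage. Slide it fully onto the platform, square and with no edge overhanging, up against the blue end stop wherever that stands, press it home there with about 13 N for a second, then let go, leaving it square on the platform with nothing overhanging. It is fragile glass: only push it lightly from the side, never gripping, tipping or lifting it or pushing with more than 18 N, and do not disturb the other things.

Things in the scene. Friction and masses are not known exactly. Their poses are not given: they have to be found in the camera images.
- stage: Fixed stage: aluminium platform 96 mm (x) by 70 mm (y), 8 mm thick, top 50 mm above the table, on a 34 mm post with a dark foot 92 mm across, 10 mm high. Origin on the table under the platform's centre; z up, x towards the end stop (away from the robot, within 0.45 rad), y left along the stop. A tongue 24 mm wide, flush with the top, runs from the +x edge to x = 84 mm and carries the stop.
- stage_top (a point): Centre of the platform's top face, axes as the stage. The platform's edges lie 48 mm from here in x and 35 mm in y.
- stop: End stop: fixed grey block on the tongue, 12 mm high, with a blue bar before it (50 mm along y, 8 mm thick, 10 mm high). Origin 40 mm beyond the platform's centre, on its top; axes as the stage. The bar's flat near face stands somewhere from 0 to 20 mm on the robot's side (-x) of this origin, set anew each time and not reported: feel or look for it. It does not give.
- target: The loose calibration target: a rigid square plate 60 x 60 x 18 mm with an orange frame and a white top with black squares, about 0.15 to 0.31 kg. Origin at the centre of its underside, z up. Its x side faces the stop, turned up to 0.3 rad from it at the start. It lies flat on the platform and slides with roughly 1 to 5 N.
- target_far_left (a point): underside corner of the orange target: x = +30, y = +30 mm from its origin.
- target_far_right (a point): underside corner of the orange target: x = +30, y = -30 mm from its origin.
- target_near_left (a point): underside corner of the orange target: x = -30, y = +30 mm from its origin.
- target_near_right (a point): underside corner of the orange target: x = -30, y = -30 mm from its origin.
- lens_a: Bystander: black lens barrel with a blue band, 42 mm across, 70 mm high, standing beyond the stop. Origin under its centre.
- lens_b: Bystander: black lens barrel with a blue band, 48 mm across, 60 mm high. Origin under its centre.
- spare: Bystander: grey spare plate 60 x 60 x 18 mm lying on the table. Origin under its centre.
- glass_disc: Bystander: clear glass lens 52 mm across, 10 mm high, beyond the stop. Origin under its centre.
- white_box: Bystander: white carton 75 x 110 x 32 mm. Origin under its centre.
- driver: Bystander: red-handled screwdriver, 160 mm long, lying on the table. Origin under its middle.
Mind the look-alikes: they are no part of the job. Several things look just like the stage: the one meant starts farthest from the robot's base.

How it is judged (in metres and radians):
On the way:
1. the target, square (0.06 rad) and with no edge overhanging the platform, is pressed on the stop for 0.4 s, 3.5 N or more arriving at its bar (friction takes the rest) (y of target_far_left in the frame of stage_top between -0.035 and 0.035 m and y of target_far_right in the frame of stage_top between -0.035 and 0.035 m and y of target_near_left in the frame of stage_top between -0.035 and 0.035 m and y of target_near_right in the frame of stage_top between -0.035 and 0.035 m and x of each of target_far_left, target_far_right in the frame of stage_top below 0.048 m and x of each of target_near_left, target_near_right in the frame of stage_top above -0.048 m and angle between the x axis of target and the x axis of stage, either way round below 0.06 rad and contact force between target and stop above 3.5 N), for 0.4 s.
At the end, for the whole second after the job is handed in: The target lies flat and at rest on the platform, square to it within 0.06 rad, and none of its edges overhangs the 96 x 70 mm platform (y of target_far_left in the frame of stage_top between -0.035 and 0.035 m and y of target_far_right in the frame of stage_top between -0.035 and 0.035 m and y of target_near_left in the frame of stage_top between -0.035 and 0.035 m and y of target_near_right in the frame of stage_top between -0.035 and 0.035 m and x of each of target_far_left, target_far_right in the frame of stage_top below 0.048 m and x of each of target_near_left, target_near_right in the frame of stage_top above -0.048 m and angle between the x axis of target and the x axis of stage, either way round below 0.06 rad and angle between target's own z axis and vertical below 0.05 rad and z of target in the frame of stage_top between -0.002 and 0.003 m and linear speed of target below 0.01 m/s); the robot touches nothing.
It fails at once if the fingers or the arm push on or squeeze the target with more than 18 N (contact force between any of the fingers, the arm and target above 18 N).
It fails at once if the target is tipped (0.25 rad) or lifted (8 mm) or pushed off the platform (angle between target's own z axis and vertical above 0.25 rad or z of target in the frame of stage_top above 0.008 m or z of target in the frame of stage_top below -0.02 m).
It fails at once if a bystander is moved more than 15 mm (distance of any of lens_a, lens_b, spare, glass_disc, white_box, driver from where it was at the start of the episode above 0.015 m).
It also fails if it takes over 72 s, if anything falls off the work surface, if the arm or the gripper's body presses on something with over 40 N, if the wrist force passes 120 N, or if a joint passes its speed limit or range.

## Working session

There is one attempt and no reset: what is moved stays moved. The work goes in short steps, Python scripts to look and compute and a tool call to move; the robot and the scene stay as the last step left them, time stands still between calls to the robot, and variables do not carry over. Pictures are saved under pics/ and viewed, and the job is handed in when it is done.

Besides the shell and the picture viewer there is one more tool, called by a JSON object that holds its "fn" and its "kwargs", one argument or row to a line. apply_moves: Moves the arm, as the interface text tells. Its arguments: {"type":"object","properties":{"motion":{"type":"string"},"squeeze":{"type":"number"}},"required":["motion"]}

```bash
mkdir -p pics; ls; python3 - <<'E'
from rig import r, grab_frame, spotter
import cv2,numpy as np
print(r.sense())
for n in ["side","top","wrist"]:
    f=grab_frame(n); cv2.imwrite(f"pics/{n}0.png",f["img"][:,:,::-1])
    print(n,f["fx"],f["cx"],f["cy"],f["dist_coeffs"],np.round(f["R"],3).tolist(),np.round(f["t"],1))
    for q in ["stage","stage_top","target","stop"]:
        print(q,[(np.round(d["point"]).tolist(),round(d["conf"],2)) for d in spotter.place_of(q,n)])
E
```

```text
pics
{'clock': 0.0, 'qpos': array([-1.27640910e+00,  3.53645750e-01,  1.63417584e+00,  2.57582210e-05,
        1.15518108e+00, -2.38013273e-03]), 'qvel': array([-0.00075732,  0.00090775,  0.00054048, -0.00155746, -0.00107035,
       -0.00123138]), 'joint_efforts': array([ 1.57997434e-03, -6.05245471e+01, -3.42071378e+01, -2.84309016e-05,
        9.27095592e-03, -1.39525972e-05]), 'eef_pos': array([ 182.71218398, -597.43528663,  403.94515877]), 'tcp_rot': array([-3.14018270e+00, -2.69066420e-05,  2.96756929e-01]), 'contact_force': array([-0.10242342,  0.96312874,  0.44177618]), 'wrist_torque': array([0.01121881, 0.03084925, 0.00025745]), 'opening': 0.9981642601159688}
side 498.4199448227336 282.83934404046715 205.63394421177733 [-0.11277565  0.          0.          0.          0.        ] [[-0.885, -0.465, -0.013], [-0.332, 0.652, -0.682], [0.325, -0.599, -0.732]] [ 465.1  214.5 1397.1]
stage [([257.0, 271.0, 3.0], 0.59), ([553.0, -55.0, -1.0], 0.54)]
stage_top [([552.0, -56.0, 52.0], 0.87), ([251.0, 262.0, 49.0], 0.57), ([578.0, -22.0, 49.0], 0.44)]
target [([535.0, -34.0, 51.0], 0.59), ([553.0, -55.0, -3.0], 0.25)]
stop [([591.0, -68.0, 53.0], 0.45)]
top 455.48339614980665 279.26878568718143 204.63607357438312 [-0.09268645  0.          0.          0.          0.        ] [[0.026, -0.999, 0.023], [-0.991, -0.028, -0.128], [0.129, -0.02, -0.991]] [ -38.6  531.  1055.4]
stage [([552.0, -56.0, 2.0], 0.87), ([254.0, 266.0, -1.0], 0.8)]
stage_top [([251.0, 268.0, 51.0], 0.9), ([551.0, -56.0, 52.0], 0.68), ([550.0, 303.0, -1.0], 0.37)]
target [([536.0, -39.0, 51.0], 0.9), ([550.0, -55.0, 49.0], 0.6)]
stop [([587.0, -68.0, 52.0], 0.63)]
wrist 353.6909397458922 274.93325904546725 209.70121341412414 [0.00320323 0.         0.         0.         0.        ] [[0.293, -0.956, 0.0], [-0.906, -0.278, 0.318], [-0.304, -0.093, -0.948]] [-624.8  -41.2  379.3]
stage []
stage_top []
target []
stop []
```

View pics/side0.png

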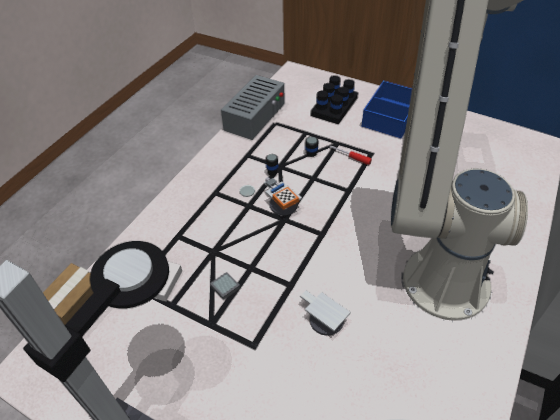

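View pics/top0.png

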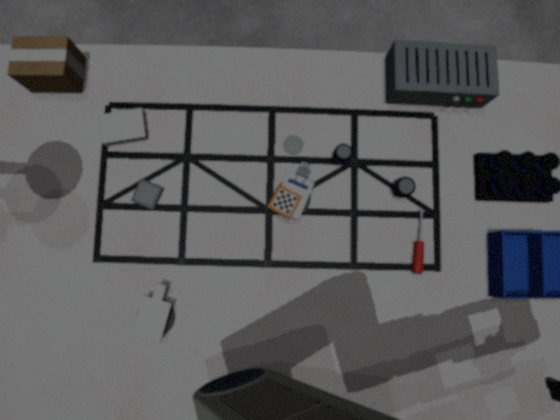

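View pics/wrist0.png

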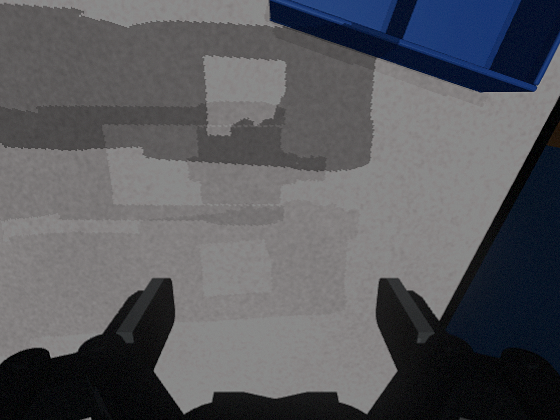

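```bash
python3 - <<'E'
import cv2
a=cv2.imread("pics/top0.png")
cv2.imwrite("pics/topcrop0.png",cv2.resize(a[140:260,230:370],None,fx=5,fy=5,interpolation=cv2.INTER_CUBIC))
a=cv2.imread("pics/side0.png")
cv2.imwrite("pics/sidecrop0.png",cv2.resize(a[100:220,180:320],None,fx=5,fy=5,interpolation=cv2.INTER_CUBIC))
E
```

```text
(no output)
```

View pics/topcrop0.png

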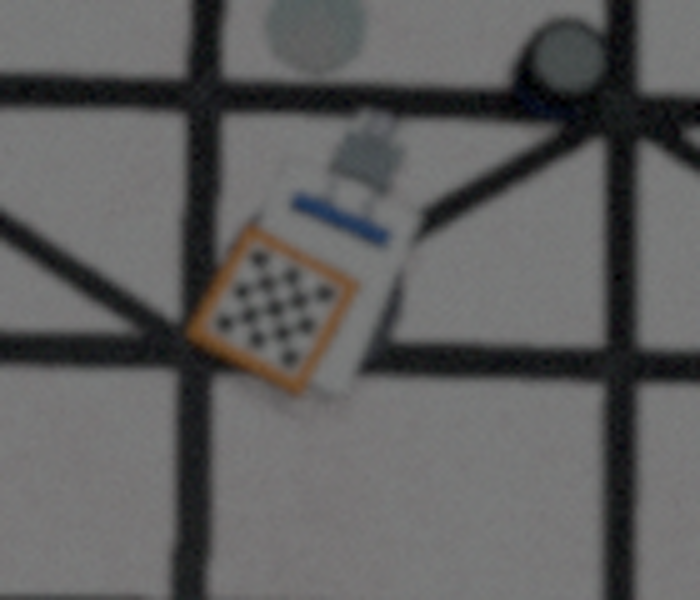

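Candidates for the stage, in the top view: the plate with the orange target at (292,197), about 555 mm from the base, and a bare look-alike at (155,312), about 368 mm away. The grey spare plate at (148,194) could be taken for the target. The farthest stage is the one under the orange target, and the close crop shows the orange frame, checkers and blue bar (crop px 340,220). I'll go above it with the wrist camera.

{"fn": "apply_moves", "kwargs": {
  "motion": "-1 0.506 -0.417 0.054 0.204; -1 0.506 -0.417 0.054 0.204; -1 0.506 -0.417 0.054 0.204; -1 0.506 -0.417 0.054 0.204; -1 0.506 -0.417 0.054 0.204; -1 0.506 -0.417 0.054 0.204; -1 0.506 -0.417 0.054 0.204; -1 0.506 -0.417 0.054 0.204; -1 0.506 -0.417 0.054 0.204; -1 0.506 -0.417 0.054 0.204; -1 0.506 -0.417 0.054 0.204; -1 0.506 -0.417 0.054 0.204; -1 0.506 -0.417 0.054 0.204; -1 0.506 -0.417 0.054 0.204; -1 0.506 -0.417 0.054 0.204; -1 0.506 -0.417 0.054 0.204; -1 0.506 -0.417 0.054 0.204; -1 0.506 -0.417 0.054 0.204; -1 0.506 -0.417 0.054 0.204; -1 0.506 -0.417 0.054 0.204",
  "squeeze": 60
}}

```text
clock: 2.42
eef_pos: [544.1, -51.8, 350.7]
tcp_rot: [3.141, 0.0, -0.345]
contact_force: [-0.7, -0.4, 0.5]
opening: -0.001
```

```bash
python3 - <<'E'
from rig import r, grab_frame, spotter
import cv2,numpy as np,pickle
s=r.sense();print(s["clock"],s["eef_pos"],s["tcp_rot"],s["qpos"],s["contact_force"],s["opening"])
f=grab_frame("wrist"); cv2.imwrite("pics/wrist1.png",f["img"][:,:,::-1]);pickle.dump(f,open("w1.pkl","wb"))
for q in ["stage_top","target","stop","target_far_left","target_far_right","target_near_left","target_near_right"]:
    print(q,[(np.round(d["point"],1).tolist(),round(d["conf"],2)) for d in spotter.place_of(q,"wrist")])
E
```

```text
2.4167 [544.1388505  -51.77233678 350.7397062 ] [ 3.14123785e+00  2.88595300e-04 -3.44917181e-01] [-9.75194933e-02  2.92301660e-01  1.85363312e+00 -3.25660842e-04
  9.96024589e-01  1.81837106e+00] [-0.6756909  -0.39062191  0.54365829] -0.00143739090764187
stage_top [([556.3, -59.4, 49.1], 0.9)]
target [([537.5, -31.1, 51.7], 0.76)]
stop [([588.2, -67.1, 49.3], 0.94), ([569.5, -21.3, 48.6], 0.58)]
target_far_left [([570.9, -23.2, 48.2], 0.63)]
target_far_right [([547.2, -76.1, 50.9], 0.65)]
target_near_left [([520.2, 8.1, 49.3], 0.91)]
target_near_right [([492.2, -48.9, 47.7], 0.82)]
```

View pics/wrist1.png

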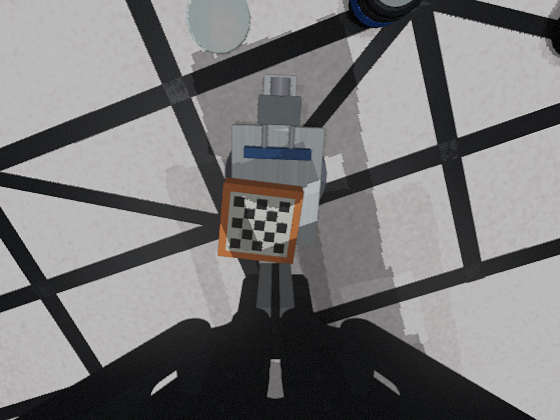

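```bash
cat > h.py <<'E'
import numpy as np,cv2
def p2w(f,px,z):
    K=np.array([[f["fx"],0,f["cx"]],[0,f["fy"],f["cy"]],[0,0,1]])
    u=cv2.undistortPoints(np.array(px,float).reshape(-1,1,2),K,np.array(f["dist_coeffs"])).reshape(-1,2)
    R=np.array(f["R"]);t=np.array(f["t"])
    d=np.c_[u,np.ones(len(u))]@R
    c=-R.T@t
    return c+d*((z-c[2])/d[:,2])[:,None]
def orange(img):
    h=cv2.cvtColor(img,cv2.COLOR_RGB2HSV)
    m=cv2.inRange(h,(5,130,50),(20,255,255))
    return m
E
python3 - <<'E'
import pickle,cv2,numpy as np
from h import *
f=pickle.load(open("w1.pkl","rb"));im=f["img"]
cv2.imwrite("pics/w1crop.png",cv2.resize(im[60:280,190:360][:,:,::-1],None,fx=3.5,fy=2.7,interpolation=cv2.INTER_CUBIC)) if 0 else cv2.imwrite("pics/w1crop.png",cv2.resize(im[80:280,200:350][:,:,::-1],None,fx=3,fy=3,interpolation=cv2.INTER_CUBIC))
m=orange(im); c=max(cv2.findContours(m,0,2)[0],key=cv2.contourArea)
q=cv2.boxPoints(cv2.minAreaRect(c));print(q,cv2.contourArea(c))
E
```

```text
[[214.55629 254.77133]
 [223.6894  177.13992]
 [303.4676  186.5256 ]
 [294.33447 264.157  ]] 5927.5
```

View pics/w1crop.png

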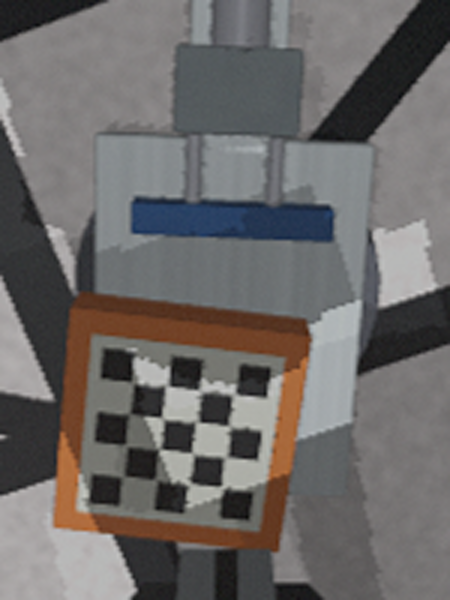

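```bash
python3 - <<'E'
import pickle,cv2,numpy as np
from h import *
f=pickle.load(open("w1.pkl","rb"))
c=lambda a:np.array(a,float)/3+[200,80]
T=p2w(f,c([(74,308),(306,337),(280,550),(53,527)]),68)[:,:2]
S=p2w(f,c([(97,133),(374,143),(345,495)]),50)[:,:2]
B=p2w(f,c([(132,233),(333,240)]),50)[:,:2]
BT=p2w(f,c([(131,200),(333,208)]),60)[:,:2]
print("T",T.round(1),[np.linalg.norm(T[i]-T[i-1]).round(1) for i in range(4)],T.mean(0))
for i,j in((3,0),(2,1)): d=T[j]-T[i];print("yaw x",np.arctan2(d[1],d[0]))
for i,j in((0,1),(3,2)): d=T[j]-T[i];print("yaw y",np.arctan2(d[1],d[0])+np.pi/2)
print("S",S.round(1),np.linalg.norm(S[1]-S[0]),np.linalg.norm(S[2]-S[1]))
for P in (S,B,BT):
  d=P[1]-P[0];print("stage yaw",np.arctan2(d[1],d[0])+np.pi/2,np.linalg.norm(d),P.mean(0))
d=S[1]-S[2];print("yaw",np.arctan2(d[1],d[0]))
E
```

```text
T [[574.  -23.3]
 [548.  -74.1]
 [495.2 -49.4]
 [521.5   4.1]] [np.float64(59.2), np.float64(57.0), np.float64(58.3), np.float64(59.6)] [534.67508969 -35.64138196]
yaw x -0.4813313118118326
yaw x -0.4368882641534543
yaw y -0.4725106314201861
yaw y -0.45599904676551173
S [[ 609.9  -41.5]
 [ 584.5 -105.2]
 [ 496.1  -69.6]] 68.59300182218861 95.26969834312114
stage yaw -0.3791268576155453 68.59300182218861 [563.4734449 -72.1144229]
stage yaw -0.3789323364349071 51.25560863481377 [574.31342663 -64.43584768]
stage yaw -0.3833310762840958 49.11954648993658 [583.58469845 -67.5270088 ]
yaw -0.3832386995079243
```

The view shows the target (crop corners 74,308 / 306,337 / 280,550 / 53,527) on the stage. The blue bar is at crop y≈200–238. Stage yaw is about -0.381 with its centre at (553,-55). In stage axes the target is at about (-24,+11.5) mm, turned -0.08 rad, and the bar face is near x≈25. I'll go down on its left side.

{"fn": "apply_moves", "kwargs": {
  "motion": "-1 -0.015 -0.0725 0 0.0115; -1 -0.015 -0.0725 0 0.0115; -1 -0.015 -0.0725 0.02 0.0115; -1 -0.015 -0.0725 0.05 0.0115; -1 -0.015 -0.0725 0.08 0.0115; -1 -0.015 -0.0725 0.105 0.0115; -1 -0.015 -0.0725 0.12 0.0115; -1 -0.015 -0.0725 0.1225 0.0115; -1 -0.015 -0.0725 0.1225 0.0115; -1 -0.015 -0.0725 0.1225 0.0115; -1 -0.015 -0.0725 0.1225 0.0115; -1 -0.015 -0.0725 0.1225 0.0115"
}}

```text
clock: 3.82
eef_pos: [555.6, 22.3, 229.5]
tcp_rot: [-3.141, -0.002, -0.38]
contact_force: [0.4, -1.3, 0.4]
opening: 0.002
```

```bash
python3 - <<'E'
from rig import r, grab_frame, spotter
import cv2,numpy as np,pickle
s=r.sense();print(s["clock"],s["eef_pos"],s["tcp_rot"],s["contact_force"],s["opening"])
for n in ["wrist","side"]:
    f=grab_frame(n);pickle.dump(f,open(n+"2.pkl","wb"));im=f["img"][:,:,::-1]
    if n=="side": im=cv2.resize(im[120:240,220:360],None,fx=5,fy=5,interpolation=cv2.INTER_CUBIC)
    cv2.imwrite("pics/%s2.png"%n,im)
E
```

```text
3.8167 [555.63732568  22.34798266 229.52405312] [-3.14066280e+00 -2.11122074e-03 -3.80300013e-01] [ 0.36018607 -1.3308732   0.35326526] 0.0020119951408929257
```

View pics/wrist2.png

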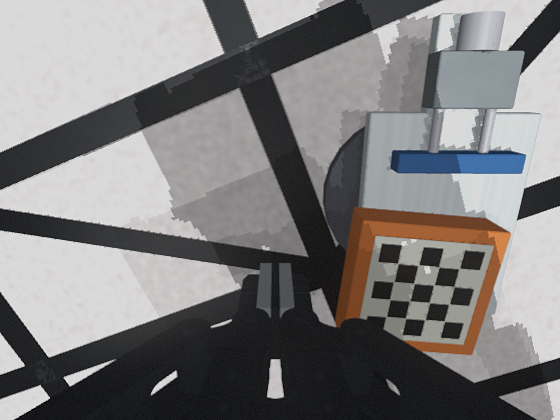

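View pics/side2.png

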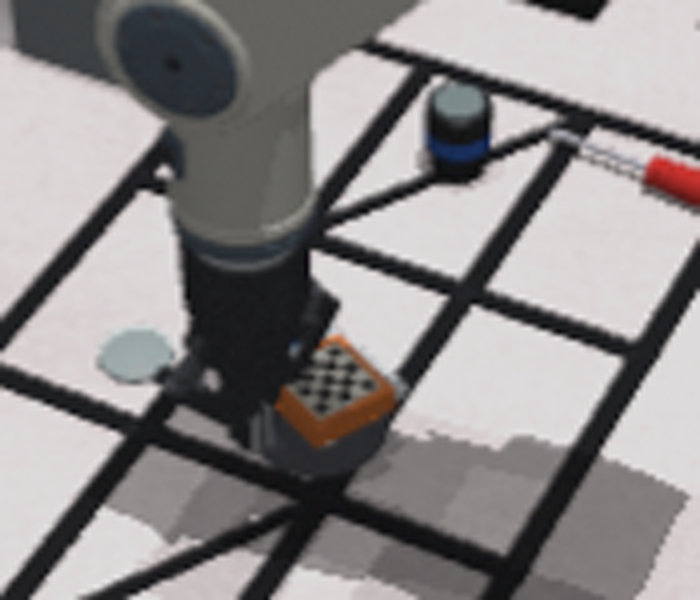

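{"fn": "apply_moves", "kwargs": {
  "motion": "-1 0 0.003 0.001 0; -1 0 0.006 0.002 0; -1 0 0.008 0.002 0; -1 0 0.01 0.002 0; -1 0 0.011 0.002 0; -1 0 0.012 0.002 0; -1 0 0.013 0.002 0; -1 0 0.014 0.002 0; -1 0 0.015 0.002 0; -1 0 0.016 0.002 0; -1 0 0.017 0.002 0; -1 0 0.018 0.002 0; -1 0 0.018 0.002 0"
}}

```text
clock: 5.0
eef_pos: [548.4, 5.6, 226.2]
tcp_rot: [-3.141, -0.0, -0.38]
contact_force: [0.1, 0.4, 0.2]
opening: -0.002
```

```bash
cat > look.py <<'E'
from rig import r, grab_frame, spotter
import cv2,numpy as np,pickle,sys
from h import *
k=sys.argv[1]
s=r.sense();np.set_printoptions(precision=3,suppress=True)
yaw=-0.381;C=np.array([553,-55.3]);Rz=np.array([[np.cos(yaw),np.sin(yaw)],[-np.sin(yaw),np.cos(yaw)]])
print(s["clock"],s["eef_pos"],s["tcp_rot"],"stage xy",Rz@(s["eef_pos"][:2]-C),"F stage",Rz@s["contact_force"][:2],s["contact_force"][2])
f=grab_frame("wrist");pickle.dump(f,open("w.pkl","wb"));im=f["img"][:,:,::-1]
cv2.imwrite("pics/wrist%s.png"%k,im)
E
python3 look.py 3
```

```text
5.0 [548.353   5.641 226.192] [-3.141 -0.    -0.38 ] stage xy [-26.974  54.843] F stage [-0.059  0.393] 0.19926292119802352
```

View pics/wrist3.png

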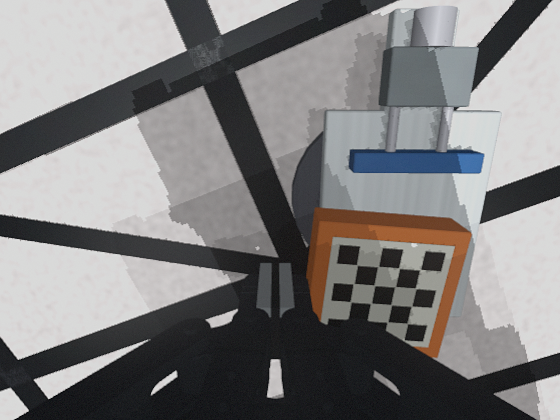

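{"fn": "apply_moves", "kwargs": {
  "motion": "-1 0 0.001 0 0; -1 0 0.002 0 0; -1 0 0.003 0 0; -1 0 0.004 0 0; -1 0 0.005 0 0; -1 0 0.006 0 0; -1 0 0.007 0 0; -1 0 0.007 0 0"
}}

```text
clock: 5.72
eef_pos: [545.7, -1.0, 226.2]
tcp_rot: [3.142, -0.0, -0.38]
contact_force: [-0.7, 0.2, -0.2]
opening: 0.0
```

```bash
python3 look.py 4
```

```text
5.7167 [545.707  -1.    226.187] [ 3.142 -0.    -0.38 ] stage xy [-26.961  47.694] F stage [-0.754 -0.084] -0.20475151147061263
```

View pics/wrist4.png

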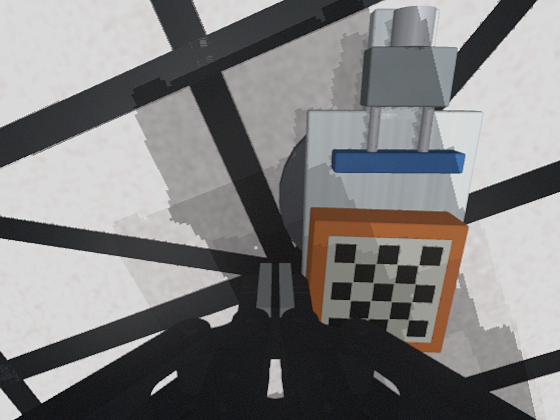

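```bash
cat > pose.py <<'E'
from h import *
import pickle,sys
from scipy.optimize import least_squares
def blobs(f):
    im=f["img"]
    m=orange(im);m=cv2.morphologyEx(m,cv2.MORPH_CLOSE,np.ones((3,3)))
    c=max(cv2.findContours(m,0,2)[0],key=cv2.contourArea)
    hull=np.zeros(m.shape,np.uint8);cv2.fillConvexPoly(hull,cv2.convexHull(c),255)
    g=cv2.cvtColor(im,cv2.COLOR_RGB2GRAY)
    b=((g<60)&(hull>0)).astype(np.uint8)
    n,l,st,ce=cv2.connectedComponentsWithStats(b,connectivity=4)
    ok=[i for i in range(1,n) if 20<st[i,4]<600 and 0.6<st[i,2]/st[i,3]<1.7 and st[i,4]>0.65*st[i,2]*st[i,3]]
    a=np.median(st[ok,4]);ok=[i for i in ok if 0.7*a<st[i,4]<1.4*a]
    return ce[ok]
G=np.array([(i,j) for i in range(-2,3) for j in range(-2,3) if (i+j)%2==0],float)
def fit(f,x0,p=None):
    W=p2w(f,blobs(f),68)[:,:2]
    best=None
    for dx in range(-16,17,4):
     for dy in range(-16,17,4):
      for da in(-.1,0,.1):
        def res(v):
            R=np.array([[np.cos(v[2]),-np.sin(v[2])],[np.sin(v[2]),np.cos(v[2])]])
            P=v[:2]+(G*(p or v[3]))@R.T
            d=np.linalg.norm(W[:,None]-P[None],axis=2);k=d.argmin(1)
            return np.r_[(W-P[k]).ravel(),0.05*(v[:2]-x0[:2]), 3*(v[2]-x0[2]) ,0.0 if p else 10*(v[3]-9)]
        s=least_squares(res,[x0[0]+dx,x0[1]+dy,x0[2]+da,9 if not p else p],x_scale=[1,1,.05,1])
        if best is None or s.cost<best.cost: best=s
    return best.x,best.cost,len(W)
yaw=-0.381;C=np.array([553,-55.3]);Rz=np.array([[np.cos(yaw),np.sin(yaw)],[-np.sin(yaw),np.cos(yaw)]])
if __name__=="__main__":
    np.set_printoptions(precision=3,suppress=True)
    f=pickle.load(open(sys.argv[1],"rb"));x0=np.array([float(a) for a in sys.argv[2:5]])
    x0[:2]=C+Rz.T@x0[:2];x0[2]+=yaw
    v,c,n=fit(f,x0,float(sys.argv[5]) if len(sys.argv)>5 else None)
    print("world",v,"cost",c,"n",n,"stage xy",Rz@(v[:2]-C),"rel yaw",v[2]-yaw)
E
python3 pose.py w1.pkl -24 11.5 -0.08; python3 pose.py w.pkl -24 8 0
```

```text
world [534.48  -35.18   -0.465   8.823] cost 4.443100143841017 n 13 stage xy [-24.673  11.79 ] rel yaw -0.08352653172393204
world [533.208 -42.717  -0.414   8.85 ] cost 4.080673205405141 n 10 stage xy [-23.052   4.321] rel yaw -0.03259750900578062
```

{"fn": "apply_moves", "kwargs": {
  "motion": "-1 0 0.001 0 0; -1 0 0.002 0 0; -1 0 0.003 0 0; -1 0 0.004 0 0; -1 0 0.0045 0 0; -1 0 0.0045 0 0"
}}

```text
clock: 6.27
eef_pos: [544.0, -5.2, 226.2]
tcp_rot: [3.141, 0.0, -0.38]
contact_force: [-0.1, 1.6, -0.1]
opening: -0.004
```

```bash
python3 look.py 5; python3 pose.py w.pkl -24 0 0 8.83;python3 - <<'E'
import cv2
a=cv2.imread("pics/wrist5.png");cv2.imwrite("pics/c5.png",cv2.resize(a[80:380,230:500],None,fx=2,fy=2))
E
```

```text
6.2667 [544.048  -5.165 226.189] [ 3.141  0.    -0.38 ] stage xy [-26.952  43.211] F stage [-0.637  1.418] -0.13266595519762536
world [532.477 -47.002  -0.386   8.83 ] cost 2.9721643036531558 n 11 stage xy [-22.137   0.071] rel yaw -0.004615814972384391
```

View pics/c5.png

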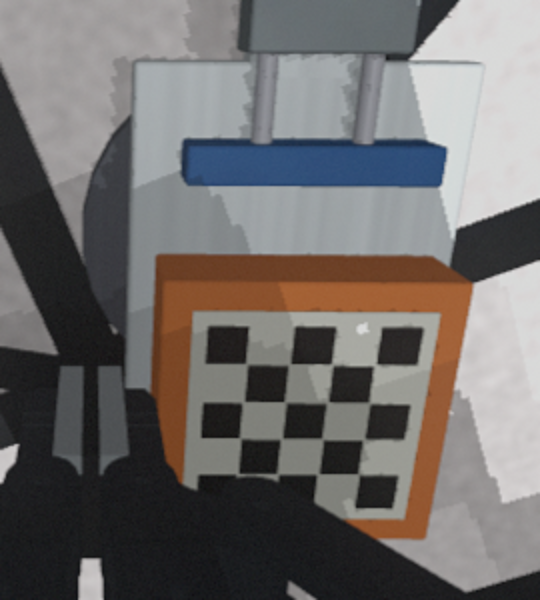

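{"fn": "apply_moves", "kwargs": {
  "motion": "-1 0 -0.006 0 0; -1 0 -0.014 0 0; -1 -0.015 -0.016 0 0; -1 -0.035 -0.016 0 0; -1 -0.053 -0.016 0 0; -1 -0.053 -0.01 0 0; -1 -0.053 0.01 0 0; -1 -0.053 0.03 0 0; -1 -0.053 0.043 0 0; -1 -0.053 0.0432 0 0; -1 -0.053 0.0432 0 0; -1 -0.053 0.0432 0 0; -1 -0.053 0.0432 0 0"
}}

```text
clock: 7.4
eef_pos: [479.5, -25.0, 226.3]
tcp_rot: [-3.141, -0.001, -0.38]
contact_force: [-0.4, -0.4, -0.3]
opening: -0.003
```

```bash
python3 look.py 6; python3 pose.py w.pkl -22 0 0 8.83
```

```text
7.4 [479.481 -24.957 226.275] [-3.141 -0.001 -0.38 ] stage xy [-79.53    0.829] F stage [-0.248 -0.49 ] -0.27300653897961624
world [532.32  -47.127  -0.386   8.83 ] cost 3.637227616816251 n 13 stage xy [-22.236  -0.103] rel yaw -0.00480799137661253
```

View pics/wrist6.png

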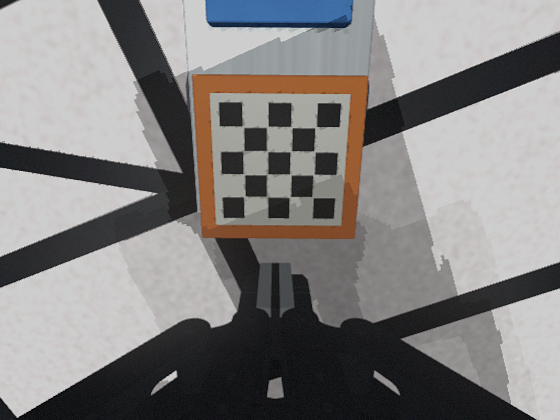

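{"fn": "apply_moves", "kwargs": {
  "motion": "-1 0.004 0.001 0 0; -1 0.008 0.001 0 0; -1 0.011 0.001 0 0; -1 0.012 0.001 0 0; -1 0.013 0.001 0 0; -1 0.014 0.001 0 0; -1 0.015 0.001 0 0; -1 0.016 0.001 0 0; -1 0.017 0.001 0 0; -1 0.018 0.001 0 0; -1 0.019 0.001 0 0; -1 0.02 0.001 0 0; -1 0.021 0.001 0 0; -1 0.022 0.001 0 0; -1 0.023 0.001 0 0; -1 0.024 0.001 0 0; -1 0.025 0.001 0 0; -1 0.026 0.001 0 0; -1 0.027 0.001 0 0; -1 0.027 0.001 0 0"
}}

```text
clock: 9.12
eef_pos: [503.8, -36.5, 226.2]
tcp_rot: [-3.141, -0.0, -0.38]
contact_force: [-0.8, 0.8, 0.1]
opening: -0.001
```

```bash
python3 look.py 7; python3 pose.py w.pkl -15 0 0 8.83
```

```text
9.1167 [503.828 -36.486 226.237] [-3.141 -0.    -0.38 ] stage xy [-52.642  -0.82 ] F stage [-1.017  0.477] 0.07768904262482501
world [542.497 -50.884  -0.379   8.83 ] cost 4.2355829627352035 n 13 stage xy [-11.392   0.194] rel yaw 0.001970643031363628
```

View pics/wrist7.png

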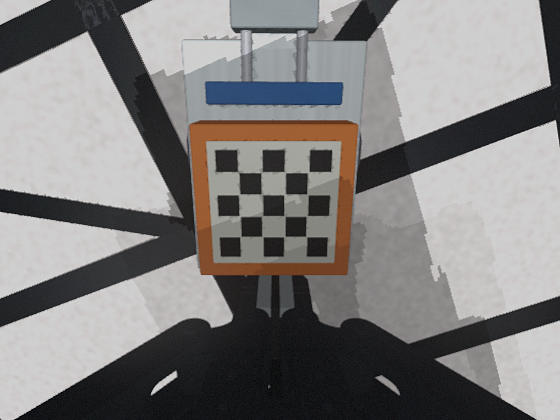

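{"fn": "apply_moves", "kwargs": {
  "motion": "-1 0.001 0 0 0; -1 0.002 0 0 0; -1 0.003 0 0 0; -1 0.004 0 0 0; -1 0.0045 0 0 0; -1 0.005 0 0 0; -1 0.005 0 0 0"
}}

```text
clock: 9.75
eef_pos: [508.3, -38.3, 226.2]
tcp_rot: [-3.142, -0.0, -0.38]
contact_force: [-3.0, 1.5, 3.4]
opening: -0.003
```

```bash
python3 look.py 8; python3 pose.py w.pkl -8 0 0 8.83
```

```text
9.75 [508.276 -38.295 226.196] [-3.142 -0.    -0.38 ] stage xy [-47.84   -0.845] F stage [-3.362  0.262] 3.4256112148692828
world [546.891 -52.673  -0.379   8.83 ] cost 4.115255677611519 n 13 stage xy [-6.648  0.167] rel yaw 0.0016846665084430112
```

View pics/wrist8.png

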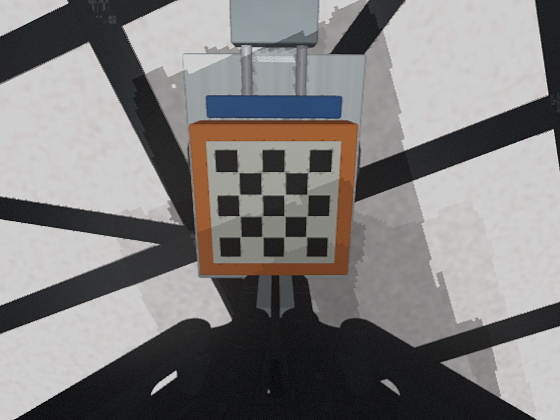

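{"fn": "apply_moves", "kwargs": {
  "motion": "-1 0.0003 0 0 0; -1 0.0003 0 0 0; -1 0.0003 0 0 0"
}}

```text
clock: 10.05
eef_pos: [508.5, -38.4, 226.2]
tcp_rot: [3.142, 0.0, -0.38]
contact_force: [-2.8, 2.0, 2.5]
opening: 0.001
```

{"fn": "apply_moves", "kwargs": {
  "motion": "-1 0.0003 0 0 0; -1 0.0003 0 0 0; -1 0.0003 0 0 0"
}}

```text
clock: 10.3
eef_pos: [508.8, -38.5, 226.2]
tcp_rot: [-3.142, -0.0, -0.38]
contact_force: [-2.4, -0.1, 2.6]
opening: -0.004
```

{"fn": "apply_moves", "kwargs": {
  "motion": "-1 0.0003 0 0 0; -1 0.0003 0 0 0; -1 0.0003 0 0 0"
}}

```text
clock: 10.55
eef_pos: [509.1, -38.6, 226.2]
tcp_rot: [-3.142, -0.0, -0.38]
contact_force: [-2.1, 0.1, 1.4]
opening: -0.002
```

{"fn": "apply_moves", "kwargs": {
  "motion": "-1 0.0003 0 0 0; -1 0.0006 0 0 0; -1 0.0006 0 0 0"
}}

```text
clock: 10.8
eef_pos: [509.5, -38.8, 226.2]
tcp_rot: [3.142, 0.0, -0.38]
contact_force: [-3.3, 2.3, 2.9]
opening: -0.001
```

{"fn": "apply_moves", "kwargs": {
  "motion": "-1 0.0003 0 0 0; -1 0.0004 0 0 0; -1 0.0004 0 0 0"
}}

```text
clock: 11.05
eef_pos: [509.6, -38.8, 226.1]
tcp_rot: [3.142, 0.001, -0.38]
contact_force: [-5.1, 3.4, 4.6]
opening: -0.0
```

```bash
python3 look.py 9; python3 pose.py w.pkl -6 0 0 8.83;python3 - <<'E'
import cv2
a=cv2.imread("pics/wrist9.png");cv2.imwrite("pics/c9.png",cv2.resize(a[40:290,170:380],None,fx=2.3,fy=2.3))
E
```

```text
11.05 [509.642 -38.818 226.134] [ 3.142  0.001 -0.38 ] stage xy [-46.377  -0.823] F stage [-6.011  1.271] 4.555674315962543
world [548.062 -53.136  -0.379   8.83 ] cost 3.5035986303521094 n 13 stage xy [-5.389  0.173] rel yaw 0.0017092743872206828
```

View pics/c9.png

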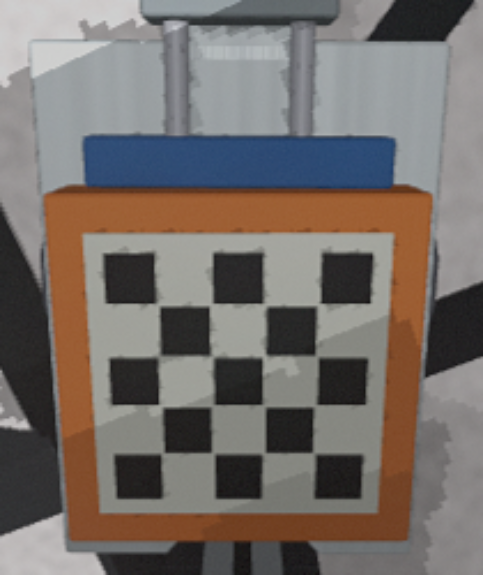

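{"fn": "apply_moves", "kwargs": {
  "motion": "-1 0.0002 0 0 0; -1 0.0003 0 0 0; -1 0.0003 0 0 0"
}}

```text
clock: 11.35
eef_pos: [509.7, -38.9, 226.1]
tcp_rot: [3.141, 0.002, -0.38]
contact_force: [-5.3, 3.5, 5.0]
opening: 0.001
```

{"fn": "apply_moves", "kwargs": {
  "motion": "-1 0.0002 0 0 0; -1 0.0003 0 0 0; -1 0.0003 0 0 0"
}}

```text
clock: 11.6
eef_pos: [509.8, -38.9, 226.1]
tcp_rot: [3.141, 0.002, -0.38]
contact_force: [-5.9, 3.4, 6.2]
opening: -0.002
```

{"fn": "apply_moves", "kwargs": {
  "motion": "-1 0 0 -0.0003 0; -1 0 0 -0.0006 0; -1 0 0 -0.001 0; -1 0 0 -0.001 0"
}}

```text
clock: 11.93
eef_pos: [509.9, -38.9, 226.7]
tcp_rot: [3.141, 0.002, -0.38]
contact_force: [-4.1, 3.0, -1.1]
opening: 0.001
```

```bash
python3 look.py 10; python3 pose.py w.pkl -6 0 0 8.83
```

```text
11.9333 [509.908 -38.947 226.745] [ 3.141  0.002 -0.38 ] stage xy [-46.083  -0.843] F stage [-4.905  1.226] -1.067288882124988
world [548.144 -53.161  -0.38    8.83 ] cost 3.2650562321572925 n 13 stage xy [-5.303  0.179] rel yaw 0.001166622709206866
```

{"fn": "apply_moves", "kwargs": {
  "motion": "-1 0.0003 0 0 0; -1 0.0006 0 0 0; -1 0.0009 0 0 0; -1 0.001 0 0 0; -1 0.001 0 0 0"
}}

```text
clock: 12.4
eef_pos: [510.2, -39.1, 226.4]
tcp_rot: [3.141, 0.004, -0.38]
contact_force: [-6.8, 5.4, -1.6]
opening: 0.001
```

{"fn": "apply_moves", "kwargs": {
  "motion": "-1 0.0003 0 0 0; -1 0.0006 0 0 0; -1 0.0006 0 0 0; -1 0.0006 0 0 0"
}}

```text
clock: 12.73
eef_pos: [510.3, -39.2, 226.2]
tcp_rot: [3.141, 0.005, -0.381]
contact_force: [-8.7, 6.9, -0.3]
opening: 0.004
```

{"fn": "apply_moves", "kwargs": {
  "motion": "-1 0.0003 0 0 0; -1 0.0005 0 0 0; -1 0.0005 0 0 0; -1 0.0005 0 0 0; -1 0.0005 0 0 0; -1 0.0005 0 0 0"
}}

```text
clock: 13.23
eef_pos: [510.5, -39.2, 226.2]
tcp_rot: [3.141, 0.006, -0.381]
contact_force: [-8.8, 6.7, 1.2]
opening: -0.001
```

```bash
python3 look.py 11; python3 pose.py w.pkl -6 0 0 8.83
```

```text
13.2333 [510.457 -39.236 226.187] [ 3.141  0.006 -0.381] stage xy [-45.466  -0.907] F stage [-10.641   2.984] 1.1602103738585299
world [548.113 -53.237  -0.378   8.83 ] cost 3.4539527509424692 n 13 stage xy [-5.304  0.098] rel yaw 0.0032601904947989757
```

{"fn": "apply_moves", "kwargs": {
  "motion": "-1 0.0003 0 0 0; -1 0.0006 0 0 0; -1 0.0009 0 0 0; -1 0.0009 0 0 0; -1 0.0009 0 0 0; -1 0.0009 0 0 0"
}}

```text
clock: 13.78
eef_pos: [510.8, -39.4, 226.2]
tcp_rot: [3.141, 0.008, -0.381]
contact_force: [-11.4, 8.8, 4.9]
opening: -0.002
```

{"fn": "apply_moves", "kwargs": {
  "motion": "-1 0 0 0 0; -1 0 0 0 0; -1 0 0 0 0; -1 0 0 0 0; -1 0 0 0 0; -1 0 0 0 0; -1 0 0 0 0; -1 0 0 0 0"
}}

```text
clock: 14.45
eef_pos: [510.7, -39.4, 226.2]
tcp_rot: [3.141, 0.008, -0.381]
contact_force: [-12.3, 8.8, 5.4]
opening: 0.003
```

```bash
python3 look.py 12; python3 pose.py w.pkl -6 0 0 8.83
```

```text
14.45 [510.747 -39.361 226.171] [ 3.141  0.008 -0.381] stage xy [-45.15   -0.915] F stage [-14.695   3.594] 5.410036669480075
world [548.094 -53.232  -0.378   8.83 ] cost 3.5318990491444375 n 13 stage xy [-5.323  0.095] rel yaw 0.0033223560998618673
```

View pics/wrist12.png

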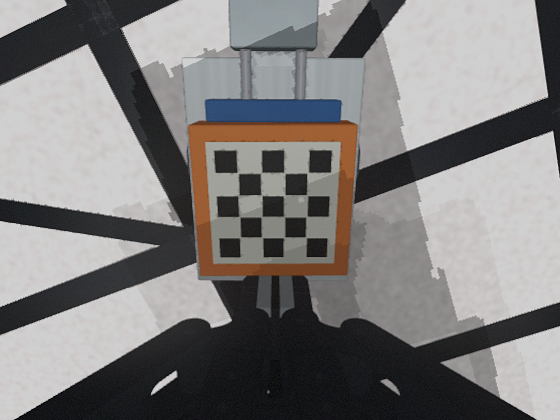

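Pressed at about 13–16 N for roughly a second, with the target square against the bar. Backing off.

{"fn": "apply_moves", "kwargs": {
  "motion": "-1 -0.0005 0 0 0; -1 -0.001 0 0 0; -1 -0.001 0 0 0; -1 -0.001 0 0 0; -1 -0.001 0 0 0; -1 -0.002 0 0 0; -1 -0.003 0 0 0; -1 -0.004 0 0 0; -1 -0.006 0 0 0; -1 -0.01 0 0 0; -1 -0.02 0 0 0; -1 -0.03 0 0 0; -1 -0.03 0 -0.02 0; -1 -0.03 0 -0.05 0; -1 -0.03 0 -0.08 0; -1 -0.02 0 -0.11 0; -1 -0.02 0 -0.12 0; -1 -0.02 0 -0.12 0; -1 -0.02 0 -0.12 0"
}}

```text
clock: 16.08
eef_pos: [494.0, -32.7, 346.9]
tcp_rot: [-3.141, -0.0, -0.38]
contact_force: [0.1, -0.2, -0.1]
opening: -0.003
```

```bash
python3 look.py 13; python3 pose.py w.pkl -6 0 0 8.83; python3 - <<'E'
import cv2
a=cv2.imread("pics/wrist13.png");cv2.imwrite("pics/c13.png",cv2.resize(a[20:270,180:380],None,fx=2.4,fy=2.4))
E
```

```text
16.0833 [493.958 -32.665 346.914] [-3.141 -0.    -0.38 ] stage xy [-63.225  -0.943] F stage [ 0.182 -0.117] -0.11387354396997418
world [547.889 -53.039  -0.38    8.83 ] cost 3.7091713956460364 n 13 stage xy [-5.585  0.198] rel yaw 0.0010478869404388913
```

View pics/c13.png

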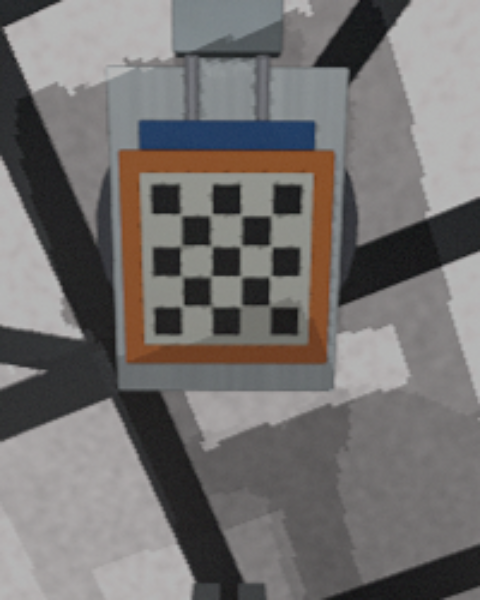

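The target sits square inside the platform (crop x 120–334, y 150–362, platform edges visible on both sides and at the near end) and flush to the bar. Nothing is being touched.

```bash
python3 -c "
from rig import r
print(r.sign_off())"
```

```text
the job is handed in; nothing more can be done
None
```

The orange target is now square on the platform and against the blue stop, with nothing overhanging. I handed the job in at about 16 s; no verdict was reported.

**What I did:** With the gripper shut, I pushed the target from its left side to square and centre it. I then pushed it from the near side up to the bar and pressed it home, backed off and raised the arm clear.

**The press:** The force at the wrist was about 11 N for the first 0.5 s. It then rose to about 15–16 N for the last 0.7 s. That is above the 13 N asked for but below the 18 N limit. I couldn't measure the force arriving at the bar itself. The target's measured position stayed put as I pushed harder, so I take it to be fully seated.

**Last checks:**
- **Position:** the target's centre is at about (-5.6, +0.2) mm from the platform's centre, turned about 0.001 rad. That leaves roughly 5 mm at each side and 12 mm at the near edge.
- **Accuracy:** this comes from one wrist-camera picture, good to about 2 mm. The view also shows platform on both sides and at the near end.
- **Contact:** the arm reads about zero force and touches nothing.
- **Bystanders:** I kept away from them but didn't re-measure where they stand.

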